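# Load a clean blank flange into a spring clamp with a fork paddle

### The job

The small blank flange on the post is clean: without touching it with the fingers, lift it with the fork paddle and carry it level to the spring clamp stand. Gently press the stand's sprung carrier down with the paddle, slide the flange in under the jaw until it is home against the two stop pins, and let the carrier come up so that it clamps the flange. Draw the paddle out, stand it flat on the open bench clear of the stand, let go, and leave everything else where it is.

Things in the scene. Friction and masses are not known exactly. Their poses are not given: they have to be found in the camera images.
- blank: Blank vacuum flange, a bare metal disc 40 mm in diameter and 8 mm thick with a conical upper edge, about 60 g, lying loose on the post. Origin: centre of its underside, z up.
- post: Fixed steel post, 45 mm high, stem 16 mm in diameter (from 14 mm up to its flat top), on a round foot 60 mm in diameter and at most 10 mm high. Origin: centre of the foot's underside; the flange lies on its top, centred within 2 mm.
- paddle: Loose aluminium fork paddle, 160 g, flat on the bench, upright black handle. Origin: seat centre (where the flange's centre belongs), at the blade's underside; x to the tine tips, z up. Blade 4 mm thick, x = -100 to +14.5 mm. A slot 24 mm wide runs from x = -46 mm to the open tips, with a 9 mm wide tine on either side; behind it the blade is 56 mm wide.
- paddle_heel (a point): Point midway between the paddle's two upright heel pins, on the blade's top: x = -18.25, z = 4 mm of the paddle. The pins are 6 mm thick, at y = +-14 mm, and stand 12 mm over the blade. They touch the rim of a flange centred over the paddle's origin and push it from behind.
- paddle_grip (a point): Point to grip in the paddle's handle, at x = -62, y = 0, z = 65 mm of the paddle. The handle is 14 mm thick in y (close the fingers along y), 24 mm long in x, and stands from the blade to z = 90 mm.
- stand: Fixed spring clamp stand. Origin on the bench, under the flange's home; x is the loading direction, from open front to stop; z up. Base 104x70 mm (x = -58 to +46), 10 mm high; two rods 135 mm high at x = 33 mm. On them a head, its height different each time and NOT measured (feel or see it). Press neither paddle nor flange on the stand with more than 15 N.
- stand_front (a point): Point of the stand's base at x = -30, z = 10 mm, below the carrier's front part. The head's sprung carrier (x = -40 to +18 mm) is a ledge 44 mm wide, free at 45 to 85 mm over the bench, with a rib 16 wide and 10 mm high along its middle. The slot straddles the rib; tines on the ledge leave the flange on the rib, 6 mm over the tines, still in front of the heel pins.
- stand_home (a point): Point at x = y = 0, z = 10 mm of the stand, below the flange's home. The carrier gives straight down from about 1.5 N, 0.6 N per mm more, hard stop at 8 mm. The jaw over it leaves 4 mm over the free rib: hold the carrier down more than 4 mm (3.5 N; 4.5 to 5 N is good) to pass the 8 mm flange; let up, it clamps the flange at 4 mm down.
- stand_stop (a point): Point at x = 18.25, z = 10 mm of the stand, below and midway between the two upright stop pins (6 mm thick, y = +-14 mm, part of the head) that stop the flange with its centre at x = 0. The head's fixed jaw, 14 mm wide, spans x = +4 to +42 mm, its underside 14 and its top 22 mm over the free ledge.
- jar: Jar with a black lid, 54 mm in diameter, 70 mm high; bystander. Origin: centre of underside.
- reducer: Conical pipe reducer, 55 mm in diameter, 45 mm high; bystander. Origin: centre of underside.
- tin: Flat round tin, 56 mm in diameter, 24 mm high; bystander. Origin: centre of underside.
Things that resemble listed ones, but are neither listed nor needed, are in the scene too. Leave any blue or orange look-alike of the blank alone.

How it is judged:
On the way, in this order (a step that is already met when the one before it is completed fails the run):
1. the flange is carried on the paddle, clear of the post (contact force between blank and paddle above 0.2 N and contact force between blank and post below 0.01 N and height (world z) of blank above 0.065 m), for 0.3 s.
2. the flange is home in the stand and clamped (horizontal distance between blank and stand_home below 0.003 m and angle between blank's own z axis and vertical below 0.06 rad and contact force between blank and stand above 1.5 N), for 0.2 s.
At the end, for the whole second after the job is handed in: Flange clamped level in the stand (contact over 1.5 N, tilt under 0.06 rad), centre within 3 mm of home; paddle flat on the bench (origin under 6 mm high, tilt under 0.06 rad), over 100 mm from the stand (origins), touching neither stand nor flange; all at rest (all of step 2 and contact force between paddle and stand below 0.05 N and contact force between paddle and blank below 0.05 N and height (world z) of paddle below 0.006 m and angle between paddle's own z axis and vertical below 0.06 rad and horizontal distance between paddle and stand above 0.1 m and linear speed of each of blank, paddle below 0.02 m/s).
It fails at once if the hand touches the flange (contact force between any of the fingers, the arm and blank above 0.2 N).
It fails at once if the paddle or the flange is pressed on the stand with more than 15 N (contact force between any of paddle, blank and stand above 15 N).
It fails at once if the hand works or pushes the stand directly (contact force between any of the fingers, the arm and stand above 2 N).
It fails at once if the flange is dropped or tilted by more than 15 degrees (angle between blank's own z axis and vertical above 0.26 rad or height (world z) of blank below 0.03 m).
It fails at once if a bystander is moved by more than 15 mm (distance of any of jar, reducer, tin from where it was at the start of the episode above 0.015 m).
It also fails if it takes over 72 s, if anything falls off the work surface, if the arm or the gripper's body presses on something with over 40 N, if the wrist force passes 120 N, or if a joint passes its speed limit or range.

### The arm

A 6-joint arm with a two-finger parallel gripper is mounted at the origin on a cart in front of the work surface, level with it; the furniture and walls round the work are solid. World frame = base frame: x ahead of the robot, y to its left, z up, the work surface at z = 0. Lengths are in m, angles in rad, forces in N, time in s.
With the tool pointing down it reaches from about 0.25 to 0.725 m from the base axis. Payload 9.7 kg.
Tool frame: the origin (TCP) lies at the very end of the fingers, on their centre line; the grasp point (between the pads) lies 19 mm behind it; z points along the fingers, y is the line along which they close (so a half turn about z gives the same grasp; the last joint's range is limited). The gripper opens to 85 mm and grips with 20 to 120 N. Pads are 22 mm wide; open, the fingers measure 114 mm over their backs; the gripper's body (76 mm by 85 mm) begins 54 mm behind the grasp point. The pads swing forward as they close: fully open they stand 13 mm farther back than shut.
Start: joints at [-1.342, 0.087, 0.176, 1.66, 0, 1.571], TCP at [0.125, -0.536, 0.231] pointing down, gripper open.
Joint ranges: [-3.13, 3.13], [-0.85, 1.81], [-1.15, 1.24], [-2.2, 2.28], [-1.44, 1.52], [-3.14, 3.14]. Speed limits (rad/s): [2.22, 2.22, 2.57, 3.14, 3.14, 3.14].

### API

Orientations are given as a rotation vector (axis times angle).
In Python, from station import manip gives the robot as it stands. The module is installed in compiled form; this text tells all that it offers.
- The arm moves only by the shell command python3 -m crank 'ROWS' [FORCE]. ROWS is a JSON object of lists of equal length, an entry for each row: "slide": the shift along the tool's x, y, z in cm, a list of three; "rotation": the turn, a rotation vector about the tool's x, y, z in degrees, a list of three; "claw": the opening, from -1 (shut) to 1 (fully open). A call has 1 to 5 rows; each row is the pose to reach, as a shift and turn from the pose commanded when the call began, along the tool's axes at that moment; what a row does not reach only later rows make up. A row lasts 1/10 s, in which the tool goes at most 50 mm and 8.59 degrees, less where a joint would pass 70% of its speed; a pose out of reach is approached as far as the arm can. A call with a gripper value outside its range is refused whole. The fingers move at their own pace and stop on an object; FORCE is the grip in N (left out, the last holds). Time passes only in rows, so rows that repeat a pose let the fingers close. It gives the time, the measured TCP pose, the force, the opening and the grip force at its end, in the units of the state.
- manip.read_state(): the state, without advancing time (a new reading comes with each control period).
- manip.capture(name): name is "scene" or "top"; returns the picture (384x512x3 uint8, red, green, blue); there is no depth.
- manip.calibration(name): a dict with "intrinsics" (3x3 intrinsics, pixels), "extrinsics" (4x4, takes a point from camera to world coordinates). Camera axes: x right, y down, z forward; pixel columns grow to the right and rows downward; lengths in m; the calibration is good to about 2 mm. A picture is of the moment at which its call begins. calibration takes no time and is no camera call.
- manip.hand_in(): hands the job in; it is judged then, once.
The state is a dict: "time_s": time; "joint_pos": joint angles; "dq": joint speeds; "joint_torque": joint torques, N m; "tool_pos": TCP position; "orientation": TCP orientation; "contact_force": force on the tool from outside, world axes, zero at the start; "wrist_torque": the same for the moment, N m; "finger_gap": finger opening in m; "finger_force": force on a finger pad.
Only numpy, scipy, OpenCV 4.12 (cv2) and the standard library are available. Lean on these libraries where they do the work, as an engineer would, in place of code of your own. Each camera call takes 0.05 s, during which the arm holds its last target. There are 200 camera calls.

## Working session

There is one attempt and no reset: what is moved stays moved. The work goes in short steps, Python scripts to look and compute and a shell command to move; the robot and the scene stay as the last step left them, time stands still between calls to the robot, and variables do not carry over. Pictures are saved under pics/ and viewed, at most 10 in all, crops included, and the job is handed in when it is done.

```bash
mkdir -p pics; ls; cat > h.py <<'E'
import numpy as np, cv2
from station import manip
def cal(n):
    c=manip.calibration(n); return np.array(c["intrinsics"]),np.array(c["extrinsics"])
def shot(n,f):
    im=manip.capture(n); cv2.imwrite('pics/'+f,cv2.cvtColor(im,cv2.COLOR_RGB2BGR)); return im
def ray(n,u,v,C=None):
    K,E=C or cal(n); d=E[:3,:3]@np.linalg.inv(K)@np.array([u,v,1.]); return E[:3,3],d/np.linalg.norm(d)
def onz(n,u,v,z,C=None):
    o,d=ray(n,u,v,C); return o+d*(z-o[2])/d[2]
def proj(n,P,C=None):
    K,E=C or cal(n); p=np.linalg.inv(E)@np.append(P,1); q=K@p[:3]; return q[:2]/q[2]
def tri(rays):
    A=np.zeros((3,3));b=np.zeros(3)
    for o,d in rays:
        M=np.eye(3)-np.outer(d,d);A+=M;b+=M@o
    p=np.linalg.solve(A,b); return p,[np.linalg.norm((np.eye(3)-np.outer(d,d))@(p-o)) for o,d in rays]
E
python3 - <<'E'
from h import *
np.set_printoptions(precision=4,suppress=True)
for n in("scene","top"):
    shot(n,n+'0.png'); K,E=cal(n); print(n,K,E)
s=manip.read_state(); print({k:np.round(v,4) for k,v in s.items()})
a=cv2.imread('pics/scene0.png');b=cv2.imread('pics/top0.png')
E
```

```text
pics
scene [[391.1393   0.     257.599 ]
 [  0.     391.1393 193.1837]
 [  0.       0.       1.    ]] [[-0.6287 -0.4233  0.6523 -0.1433]
 [-0.7777  0.3379 -0.5302  0.6044]
 [ 0.004  -0.8406 -0.5416  0.5954]
 [ 0.      0.      0.      1.    ]]
top [[486.7083   0.     251.7804]
 [  0.     486.7083 192.9033]
 [  0.       0.       1.    ]] [[ 0.0151 -0.9864  0.1637  0.29  ]
 [-0.9999 -0.0149  0.0027  0.0531]
 [-0.0003 -0.1637 -0.9865  1.4308]
 [ 0.      0.      0.      1.    ]]
{'time_s': np.float64(0.1), 'joint_pos': array([-1.342 ,  0.0874,  0.1752,  1.6598,  0.    ,  1.5708]), 'dq': array([-0.0002, -0.0011,  0.0022, -0.0006, -0.0017,  0.0008]), 'joint_torque': array([  0.0015, -52.156 ,  46.5654,   0.0161,   0.    ,   0.    ]), 'tool_pos': array([ 0.1247, -0.5354,  0.2306]), 'orientation': array([-3.1198, -0.3585,  0.0002]), 'contact_force': array([0.4612, 1.1145, 0.8401]), 'wrist_torque': array([-0.0209, -0.018 ,  0.0251]), 'finger_force': np.float64(0.0), 'finger_gap': np.float64(0.0855)}
```

View pics/scene0.png

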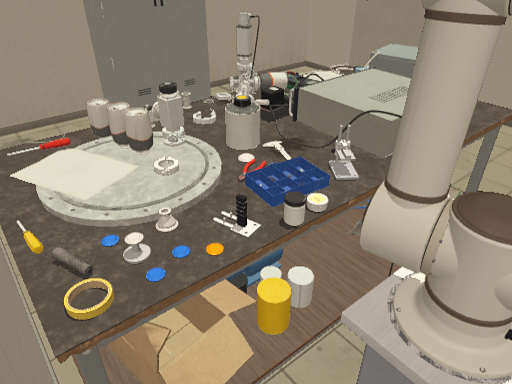

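View pics/top0.png

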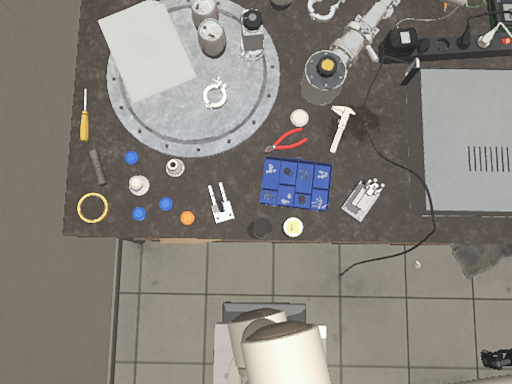

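The scene view shows the paddle at (240,218), the post and disc at (135,245), and the stand at (344,165). Blue and orange look-alikes sit at (110,240), (180,252), (155,274) and (214,249). In the top view the paddle is at (220,203), the post at (139,184), the stand at (363,200), the reducer at (175,167), the jar at (259,228) and the tin at (293,227). I'll enlarge these to confirm.

```bash
python3 - <<'E'
import cv2,numpy as np
a=cv2.imread('pics/scene0.png');b=cv2.imread('pics/top0.png')
def c(i,x,y,w=66,h=50): return cv2.resize(i[y:y+h,x:x+w],(396,300),interpolation=cv2.INTER_CUBIC)
m=np.vstack([np.hstack([c(a,102,222),c(a,310,132)]),np.hstack([c(b,190,175),c(b,335,172)])])
cv2.imwrite('pics/mos1.png',m)
E
```

```text
(no output)
```

View pics/mos1.png

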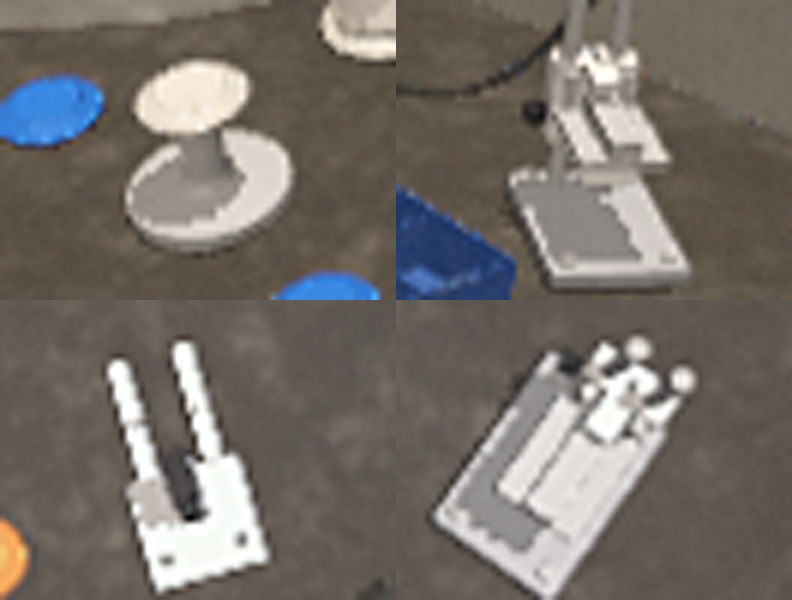

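Two pale discs could be meant. One is on the post at scene (134,238) and top (139,184). The other lies on the bench at scene (246,157) and top (300,118). The crop shows the first resting on a stem with a foot, so that is the blank. Next I'll measure it.

```bash
cat > m1.py <<'E'
from h import *
np.set_printoptions(precision=4,suppress=True)
a=cv2.imread('pics/scene0.png');b=cv2.imread('pics/top0.png')
def blob(im,x,y,w,h,thr,up=4):
    c=cv2.resize(im[y:y+h,x:x+w],None,fx=up,fy=up,interpolation=cv2.INTER_CUBIC)
    g=c.astype(int); m=((g.min(2)>thr)).astype(np.uint8)
    cs,_=cv2.findContours(m,cv2.RETR_EXTERNAL,cv2.CHAIN_APPROX_NONE)
    k=max(cs,key=cv2.contourArea).reshape(-1,2)
    return (k+.5)/up-.5+np.array([x,y]),m
for thr in(120,150,180):
    k,_=blob(b,195,178,45,50,thr)
    W=np.array([onz('top',u,v,.004)[:2] for u,v in k])
    r=cv2.minAreaRect(W.astype(np.float32)*1000); bp=cv2.approxPolyDP((W*1000).astype(np.float32),6,True)[:,0]
    print('paddle',thr,r); print(bp.T)
for thr in(90,105,120):
    k,_=blob(b,335,172,60,52,thr)
    W=np.array([onz('top',u,v,.010)[:2] for u,v in k])
    print('stand',thr,cv2.minAreaRect(W.astype(np.float32)*1000)); print(cv2.approxPolyDP((W*1000).astype(np.float32),6,True)[:,0].T)
for n,im,box in(('scene',a,(120,230,28,17)),('top',b,(126,172,26,26))):
  for thr in(150,170,190):
    k,_=blob(im,*box,thr); e=cv2.fitEllipse(k.astype(np.float32)); print(n,thr,e, onz(n,*e[0],.051))
E
python3 m1.py
```

```text
paddle 120 ((498.52032470703125, 151.97039794921875), (118.58317565917969, 60.17005157470703), 17.126087188720703)
[[560.1093 553.9417 502.2095 500.5776 470.09   478.0636 548.3143 545.887
  434.2368 452.0551]
 [151.315  157.8663 140.1908 149.043  141.6153 155.8574 179.3253 189.6844
  161.3165 107.2697]]
paddle 150 ((498.49041748046875, 152.1613311767578), (117.64712524414062, 58.53984832763672), 17.40863037109375)
[[559.373  552.4377 501.4718 500.6    469.3466 477.3076 546.801  545.8983
  434.9854 452.7843]
 [149.8041 157.081  139.4316 147.5614 141.5968 156.5765 179.2816 188.9398
  160.6013 108.0219]]
paddle 180 ((498.53668212890625, 152.3368682861328), (116.42255401611328, 57.425865173339844), 17.413022994995117)
[[558.6144 550.1771 502.2207 468.5922 473.5856 545.2881 544.3857 435.7231
  452.7732]
 [149.7847 156.2761 139.45   142.3163 156.4776 179.2378 188.8944 160.6213
  108.7586]]
stand 90 ((519.9407958984375, -272.90252685546875), (74.05895233154297, 139.00022888183594), 54.909019470214844)
[[ 578.052   557.4033  574.7509  555.6141  569.7696  487.9201  444.4077
   551.9968  563.1826  548.8263  543.3445  554.7551]
 [-310.5481 -295.1713 -292.6295 -276.5919 -263.5458 -205.1505 -260.1575
  -336.5339 -327.961  -326.0705 -311.85   -319.5674]]Traceback (most recent call last):
  File "m1.py", line 17, in <module>
    W=np.array([onz('top',u,v,.010)[:2] for u,v in k])
                ~~~^^^^^^^^^^^^^^^^
  File "h.py", line 10, in onz
    o,d=ray(n,u,v,C); return o+d*(z-o[2])/d[2]
        ~~~^^^^^^^^^
  File "h.py", line 8, in ray
    K,E=C or cal(n); d=E[:3,:3]@np.linalg.inv(K)@np.array([u,v,1.]); return E[:3,3],d/np.linalg.norm(d)
             ~~~^^^
  File "h.py", line 4, in cal
    c=manip.calibration(n); return np.array(c["intrinsics"]),np.array(c["extrinsics"])
ValueError: time passes only in moves, steps and waits
```

```bash
sed -i 's/^def cal(n):/import functools\n@functools.lru_cache(None)\ndef cal(n):/' h.py; sed -i 's/^for thr in(120,150,180):/for thr in():/' m1.py; python3 m1.py; tail -1 h.py
```

```text
stand 90 ((519.9407958984375, -272.90252685546875), (74.05895233154297, 139.00022888183594), 54.909019470214844)
[[ 578.052   557.4033  574.7509  555.6141  569.7696  487.9201  444.4077
   551.9968  563.1826  548.8263  543.3445  554.7551]
 [-310.5481 -295.1713 -292.6295 -276.5919 -263.5458 -205.1505 -260.1575
  -336.5339 -327.961  -326.0705 -311.85   -319.5674]]
stand 105 ((519.9152221679688, -272.78863525390625), (72.95289611816406, 138.02664184570312), 54.673336029052734)
[[ 577.2939  556.6375  568.7833  573.9483  543.5934  569.0128  487.9312
   445.1322  554.2585  562.4158  548.8486  542.5923  555.4982  564.4027]
 [-310.528  -294.4108 -298.4234 -289.6382 -278.5403 -263.5298 -205.8866
  -259.4406 -336.6006 -327.1973 -327.5526 -311.8299 -318.8466 -308.7025]]
stand 120 ((519.702392578125, -272.71319580078125), (72.26830291748047, 136.94285583496094), 54.75206756591797)
[[ 577.2714  556.6487  560.3335  569.5288  572.4223  543.6046  569.024
   487.1883  445.8569  543.5906  544.0633  556.2415  564.3915  569.7868]
 [-309.0411 -295.1525 -289.3097 -297.6996 -288.8586 -279.2809 -264.2726
  -
[... 279 characters left out ...]
18.314367294311523), 75.75808715820312) [0.5412 0.3957 0.051 ]
scene 190 ((133.56948852539062, 237.8888702392578), (10.285759925842285, 17.81663703918457), 75.96556854248047) [0.5411 0.3957 0.051 ]
top 150 ((138.58164978027344, 184.8872528076172), (20.00008201599121, 20.54132843017578), 117.69219970703125) [0.5374 0.3835 0.051 ]
top 170 ((138.5686492919922, 184.90028381347656), (19.59356117248535, 20.141788482666016), 115.159912109375) [0.5373 0.3835 0.051 ]
top 190 ((138.52349853515625, 184.39015197753906), (18.097532272338867, 19.253265380859375), 130.0253143310547) [0.5388 0.3837 0.051 ]
    p=np.linalg.solve(A,b); return p,[np.linalg.norm((np.eye(3)-np.outer(d,d))@(p-o)) for o,d in rays]
```

```bash
cat > m2.py <<'E'
from h import *
import re
exec(open('m1.py').read().split('for thr')[0])
def line(P): 
    vx,vy,x,y=cv2.fitLine((P*1000).astype(np.float32),cv2.DIST_HUBER,0,.01,.01).ravel(); return np.array([x,y]),np.array([vx,vy])
def isect(l,m):
    t=np.linalg.solve(np.c_[l[1],-m[1]],m[0]-l[0]); return l[0]+t[0]*l[1]
for n,im,box,cs in(('top',b,(335,172,60,52),None),('scene',a,(325,158,36,26),None)):
  for thr in(95,110):
    k,m=blob(im,*box,thr); W=np.array([onz(n,u,v,.010)[:2] for u,v in k])
    A,B,C=np.array([[.488,-.2055],[.445,-.2595],[.5693,-.2635]]); D=C+B-A
    def near(p,q,lo,hi):
        d=(q-p);L=np.linalg.norm(d);d/=L; s=(W-p)@d/L; t=np.abs((W-p)@np.array([-d[1],d[0]])); return W[(s>lo)&(s<hi)&(t<.006)]
    F=line(near(A,B,.12,.88));Lf=line(near(A,C,.1,.85));R=line(near(B,D,.1,.85))
    ang=lambda l:np.degrees(np.arctan2(l[1][1],l[1][0]))
    print(n,thr,'front',ang(F),'left',ang(Lf),'right',ang(R),isect(F,Lf),isect(F,R),[len(near(A,B,.12,.88)),len(near(A,C,.1,.85)),len(near(B,D,.1,.85))])
print('pix',b[180:190,132:147].min(2)); print((b[180:190,132:147,2].astype(int)-b[180:190,132:147,0]))
# foot in scene
for thr in(120,150):
    k,_=blob(a,120,232,34,32,thr); print(k.min(0),k.max(0))
E
python3 m2.py
```

```text
top 95 front 54.909203 left -35.851547 right -35.352547 [ 484.7428 -203.3716] [ 443.0698 -262.6866] [60, 80, 83]
top 110 front 54.681465 left -36.128456 right -35.316696 [ 485.1021 -203.8059] [ 443.5759 -262.4153] [60, 82, 83]Traceback (most recent call last):
  File "m2.py", line 14, in <module>
    F=line(near(A,B,.12,.88));Lf=line(near(A,C,.1,.85));R=line(near(B,D,.1,.85))
  File "m2.py", line 5, in line
    vx,vy,x,y=cv2.fitLine((P*1000).astype(np.float32),cv2.DIST_HUBER,0,.01,.01).ravel(); return np.array([x,y]),np.array([vx,vy])
              ~~~~~~~~~~~^^^^^^^^^^^^^^^^^^^^^^^^^^^^^^^^^^^^^^^^^^^^^^^^^^^^^^
cv2.error: OpenCV(4.12.0) /io/opencv/modules/imgproc/src/linefit.cpp:50: error: (-215:Assertion failed) count > 0 in function 'fitLine2D_wods'
```

```bash
cat > m3.py <<'E'
from h import *
a=cv2.imread('pics/scene0.png');b=cv2.imread('pics/top0.png')
def fr(o,deg):
    c,s=np.cos(np.radians(deg)),np.sin(np.radians(deg)); return lambda x,y,z:np.array([o[0]+c*x-s*y,o[1]+s*x+c*y,z])/1000
S=fr((512.1,-268.6),-35.5);P=fr((539.3,165.0),17.4);F=fr((541.5,395.5),0)
def crop(n,im,x,y,w=66,h=50,pts=()):
    c=cv2.resize(im[y:y+h,x:x+w],(396,300),interpolation=cv2.INTER_CUBIC)
    for seq,col in pts:
        q=np.array([(proj(n,p)-[x,y]+.5)*6 for p in seq]); cv2.polylines(c,[np.round(q*8).astype(int)],True,col,1,cv2.LINE_AA,3)
    return c
R=(0,0,255);G=(0,200,0);B=(255,0,0)
base=([S(-58,-35,10),S(-58,35,10),S(46,35,10),S(46,-35,10)],R)
t=np.linspace(0,6.28,40)
disc=([F(20*np.cos(i),20*np.sin(i),45) for i in t],G); foot=([F(30*np.cos(i),30*np.sin(i),0) for i in t],R)
pad=([P(x,y,4) for x,y in((-100,-28),(-100,28),(-46,28),(-46,21),(14.5,21),(14.5,12),(-46,12),(-46,-12),(14.5,-12),(14.5,-21),(-46,-21),(-46,-28))],R)
led=[([S(-40,-22,h),S(-40,22,h),S(18,22,h),S(18,-22,h)],c) for h,c in((55,G),(65,B))]
m=np.vstack([np.hstack([crop('scene',a,102,222,pts=[disc,foot]),crop('scene',a,310,132,pts=[base]+led)]),np.hstack([crop('top',b,106,159,pts=[disc,foot]),crop('scene',a,205,192,pts=[pad])])])
cv2.imwrite('pics/mos2.png',m)
E
python3 m3.py
```

```text
(no output)
```

View pics/mos2.png

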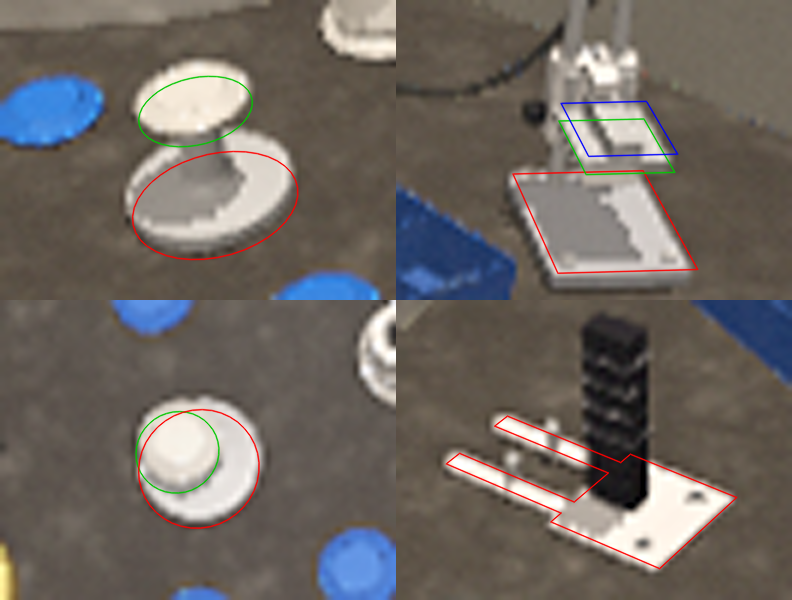

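The paddle overlay fits in both views. The stand fits within about 1 px. The flange is near (543,395) mm with its underside at 45 mm. I'll go to the paddle handle now.

```bash
cat > g.py <<'E'
# python3 g.py x y z(mm TCP) yaw(deg of tool x)
from h import *; import sys
from scipy.spatial.transform import Rotation as R
x,y,z,w=map(float,sys.argv[1:5]); s=manip.read_state(); T=R.from_rotvec(s['orientation'])
G=R.from_euler('z',w,degrees=True)*R.from_euler('x',180,degrees=True)
np.set_printoptions(precision=2,suppress=True)
print('slide cm',T.inv().apply(np.array([x,y,z])/10-np.array(s['tool_pos'])*100),'rot deg',np.degrees((T.inv()*G).as_rotvec()))
print('t',s['time_s'],'tcp',np.array(s['tool_pos'])*1000,'q',np.array(s['joint_pos']),'F',np.array(s['contact_force']),'M',np.array(s['wrist_torque']),'gap',s['finger_gap'],'ff',s['finger_force'])
E
python3 -m crank '{"slide":[[2.5,-2.9,0],[5,-5.8,0],[7.5,-8.7,0],[10,-11.6,0],[12.5,-14.5,0]],"rotation":[[0,0,0],[0,0,0],[0,0,0],[0,0,0],[0,0,0]],"claw":[1,1,1,1,1]}' 40
python3 g.py 480 146 200 17.4; python3 g.py 480 146 200 197.4 | head -1
```

```text
time_s: 0.6
tool_pos: [0.2139, -0.3646, 0.231]
orientation: [-3.121, -0.358, 0.0]
contact_force: [0.2, -0.6, -0.4]
finger_gap: 0.0856
finger_force: 0.0
slide cm [ 37.48 -43.71   3.11] rot deg [-0.02  0.   -4.32]
t 0.6 tcp [ 213.89 -364.61  230.95] q [-1.04 -0.21 -0.11  1.68  0.    1.87] F [ 0.21 -0.63 -0.43] M [-0.06  0.02  0.01] gap 0.08563111165686754 ff 0.0
slide cm [ 37.48 -43.71   3.11] rot deg [  0.     0.04 175.68]
```

```bash
for i in 1 2 3 4; do :; done
Z='' 
python3 -m crank '{"slide":[[0,0,0],[0,0,0],[0,0,0],[0,0,0],[0,0,0]],"rotation":[[0,0,-8],[0,0,-16],[0,0,-24],[0,0,-32],[0,0,-40]],"claw":[1,1,1,1,1]}' >/dev/null
python3 -m crank '{"slide":[[0,0,0],[0,0,0],[0,0,0],[0,0,0],[0,0,0]],"rotation":[[0,0,-8],[0,0,-16],[0,0,-24],[0,0,-32],[0,0,-40]],"claw":[1,1,1,1,1]}' >/dev/null
python3 -m crank '{"slide":[[0,0,0],[0,0,0],[0,0,0],[0,0,0],[0,0,0]],"rotation":[[0,0,-8],[0,0,-16],[0,0,-24],[0,0,-32],[0,0,-40]],"claw":[1,1,1,1,1]}' >/dev/null
python3 -m crank '{"slide":[[0,0,0],[0,0,0],[0,0,0],[0,0,0],[0,0,0]],"rotation":[[0,0,-8],[0,0,-16],[0,0,-24],[0,0,-32],[0,0,-40]],"claw":[1,1,1,1,1]}' >/dev/null
python3 -m crank '{"slide":[[0,0,0],[0,0,0],[0,0,0]],"rotation":[[0,0,-8],[0,0,-16],[0,0,-24.3]],"claw":[1,1,1]}' >/dev/null
python3 g.py 480 146 160 197.4
```

```text
slide cm [-40.98  40.64   7.11] rot deg [ 0.03 -0.01  0.34]
t 2.9 tcp [ 213.53 -365.96  230.97] q [-1.04 -0.21 -0.11  1.68 -0.   -1.35] F [ 0.91 -0.6  -0.05] M [-0.01  0.02  0.01] gap 0.08562493883254978 ff 0.0
```

```bash
python3 -m crank '{"slide":[[-2.8,2.8,0],[-5.6,5.6,0],[-8.4,8.4,0],[-11.2,11.2,0],[-14,14,0]],"rotation":[[0,0,0],[0,0,0],[0,0,0],[0,0,0],[0,0,0]],"claw":[1,1,1,1,1]}' >/dev/null
python3 -m crank '{"slide":[[-2.8,2.8,0],[-5.6,5.6,0],[-8.4,8.4,0],[-11.2,11.2,0],[-14,14,0]],"rotation":[[0,0,0],[0,0,0],[0,0,0],[0,0,0],[0,0,0]],"claw":[1,1,1,1,1]}' >/dev/null
python3 -m crank '{"slide":[[-2.8,2.8,1.5],[-5.6,5.6,3],[-8.4,8.2,5],[-11,10.8,7],[-13,12.7,7]],"rotation":[[0,0,0],[0,0,0],[0,0,0],[0,0,0],[0,0,0]],"claw":[1,1,1,1,1]}' >/dev/null
python3 g.py 480 146 46 197.4
```

```text
slide cm [ 0.19  0.01 11.19] rot deg [ 0.01 -0.26  0.08]
t 4.4 tcp [482.33 146.59 157.91] q [ 0.29 -0.03 -0.09  1.52  0.   -0.01] F [ 0.42 -1.05 -0.29] M [-0.03  0.01 -0.  ] gap 0.084941856121156 ff 0.0
```

```bash
python3 -m crank '{"slide":[[0.2,0,2.5],[0.2,0,5],[0.2,0,7.5],[0.2,0,10],[0.2,0,11.2]],"rotation":[[0,0,0],[0,0,0],[0,0,0],[0,0,0],[0,0,0]],"claw":[1,1,1,1,1]}' 40 >/dev/null
python3 -m crank '{"slide":[[0,0,0],[0,0,0]],"rotation":[[0,0,0],[0,0,0]],"claw":[1,1]}' >/dev/null
python3 g.py 480 146 46 197.4
python3 - <<'E'
from h import *
a=shot('scene','s1.png')[...,::-1];b=shot('top','t1.png')[...,::-1]
c=lambda i,x,y:cv2.resize(i[y:y+75,x:x+99],(396,300),interpolation=cv2.INTER_CUBIC)
cv2.imwrite('pics/m4.png',np.hstack([c(a,190,160),c(b,170,160)]))
E
```

```text
slide cm [0.09 0.2  0.41] rot deg [0.   0.03 0.  ]
t 5.1 tcp [481.41 144.38  50.09] q [ 0.29 -0.02 -0.28  1.31  0.   -0.01] F [0.75 0.35 0.78] M [-0.03 -0.05  0.05] gap 0.08553444967145482 ff 0.0
```

View pics/m4.png

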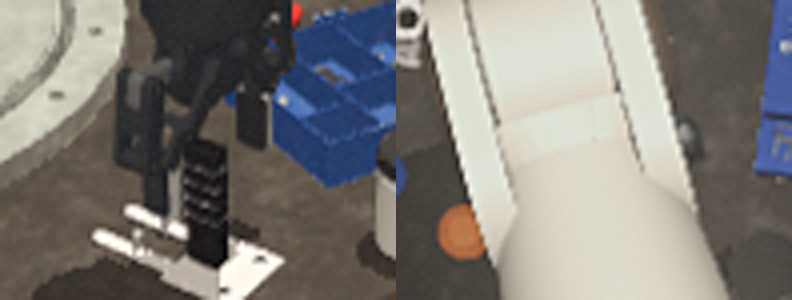

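The fingers straddle the handle at crop (207,200). I'll make a small correction and close.

```bash
python3 -m crank '{"slide":[[0.1,0.2,0.4],[0.1,0.2,0.4],[0.1,0.2,0.4],[0.1,0.2,0.4],[0.1,0.2,0.4]],"rotation":[[0,0,0],[0,0,0],[0,0,0],[0,0,0],[0,0,0]],"claw":[1,0,-1,-1,-1]}' 60 
python3 -m crank '{"slide":[[0,0,0],[0,0,0],[0,0,0],[0,0,0],[0,0,0]],"rotation":[[0,0,0],[0,0,0],[0,0,0],[0,0,0],[0,0,0]],"claw":[-1,-1,-1,-1,-1]}' 80
python3 g.py 480 146 46 197.4
```

```text
time_s: 5.7
tool_pos: [0.4797, 0.146, 0.0454]
orientation: [-0.475, 3.105, 0.0]
contact_force: [0.3, 0.4, 0.4]
finger_gap: 0.0286
finger_force: 0.0
time_s: 6.2
tool_pos: [0.4795, 0.1459, 0.0452]
orientation: [0.475, -3.105, 0.0]
contact_force: [0.3, -0.1, -0.7]
finger_gap: 0.0133
finger_force: 77.8
slide cm [-0.05 -0.01 -0.08] rot deg [-0.   -0.01  0.01]
t 6.2 tcp [479.54 145.91  45.19] q [ 0.3  -0.02 -0.29  1.3  -0.   -0.01] F [ 0.26 -0.07 -0.69] M [0.06 0.04 0.02] gap 0.013292532887025336 ff 77.76572942733765
```

```bash
python3 -m crank '{"slide":[[0,0,-1],[0,0,-2.5],[0,0,-4],[0,0,-5.5],[0,0,-7]],"rotation":[[0,0,0],[0,0,0],[0,0,0],[0,0,0],[0,0,0]],"claw":[-1,-1,-1,-1,-1]}' 80 >/dev/null
python3 -m crank '{"slide":[[0,0,0],[0,0,0],[0,0,0],[0,0,0],[0,0,0]],"rotation":[[0,0,-4],[0,0,-8],[0,0,-13],[0,0,-18],[0,0,-18.6]],"claw":[-1,-1,-1,-1,-1]}' 80
python3 g.py 419.9 305.4 115 216
```

```text
time_s: 7.2
tool_pos: [0.4798, 0.146, 0.1162]
orientation: [-0.973, 2.986, 0.0]
contact_force: [-0.3, -0.0, -1.5]
finger_gap: 0.0132
finger_force: 77.8
slide cm [-4.55 16.41  0.12] rot deg [-0.01  0.04  0.1 ]
t 7.2 tcp [479.78 146.01 116.23] q [ 0.3  -0.04 -0.18  1.43  0.   -0.33] F [-0.31 -0.02 -1.53] M [-0.01 -0.07  0.04] gap 0.01319086510046064 ff 77.80452847480774
```

```bash
python3 -m crank '{"slide":[[-0.9,3.3,0],[-1.8,6.6,0],[-2.7,9.9,0],[-3.6,13.2,0],[-4.5,16.4,0]],"rotation":[[0,0,0],[0,0,0],[0,0,0],[0,0,0],[0,0,0]],"claw":[-1,-1,-1,-1,-1]}' 80 >/dev/null
python3 -m crank '{"slide":[[0,0,1.2],[0,0,2.4],[0,0,3.4],[0,0,3.4],[0,0,3.4]],"rotation":[[0,0,0],[0,0,0],[0,0,0],[0,0,0],[0,0,0]],"claw":[-1,-1,-1,-1,-1]}' 80 
python3 g.py 419.9 305.4 81 216
cat > m5.py <<'E'
from h import *; import sys
# overlay predicted paddle (from TCP) and flange in both views: name sx sy tx ty fx fy
nm=sys.argv[1]; sx,sy,tx,ty=map(int,sys.argv[2:6])
from scipy.spatial.transform import Rotation as Rr
s=manip.read_state(); Q=Rr.from_rotvec(s['orientation']).as_matrix(); t=np.array(s['tool_pos'])
def P(x,y,z): # paddle mm -> world
    return t+Q@(np.array([-(x+62.5),y,45.2-z])/1000)
exec(open('m3.py').read().split('def crop')[0].split('\n',2)[2].replace('P=fr','P0=fr'))
S=fr((512.7,-267.8),-35.5);F=fr((543.3,395.),0)
R=(0,0,255);G=(0,200,0);tt=np.linspace(0,6.28,40)
pad=([P(x,y,4) for x,y in((-100,-28),(-100,28),(-46,28),(-46,21),(14.5,21),(14.5,12),(-46,12),(-46,-12),(14.5,-12),(14.5,-21),(-46,-21),(-46,-28))],R)
disc=([F(20*np.cos(i),20*np.sin(i),45) for i in tt],G)
base=([S(-58,-35,10),S(-58,35,10),S(46,35,10),S(46,-35,10)],G)
out=[]
for n,x,y in(('scene',sx,sy),('top',tx,ty)):
    im=shot(n,n+nm+'.png')[...,::-1]; c=cv2.resize(im[y:y+75,x:x+66],(396,450),interpolation=cv2.INTER_CUBIC)
    for seq,col in(pad,disc,base):
        q=np.array([(proj(n,p)-[x,y]+.5)*6 for p in seq]); cv2.polylines(c,[np.round(q*8).astype(int)],True,col,1,cv2.LINE_AA,3)
    out.append(c)
cv2.imwrite('pics/ov%s.png'%nm,np.hstack(out)); print(P(0,0,0)*1000)
E
python3 m5.py a 120 205 120 150
```

```text
time_s: 8.2
tool_pos: [0.4198, 0.3042, 0.0811]
orientation: [0.968, -2.988, 0.0]
contact_force: [-0.4, 0.1, -1.8]
finger_gap: 0.0133
finger_force: 78.4
slide cm [-0.08  0.09  0.01] rot deg [-0.   -0.04 -0.08]
t 8.2 tcp [419.75 304.21  81.12] q [ 0.63  0.01 -0.2   1.37 -0.    0.  ] F [-0.44  0.1  -1.81] M [ 0.02 -0.01  0.  ] gap 0.013256220375650296 ff 78.41483473777771
[470.34673297 340.85293132  35.88279334]
```

View pics/ova.png

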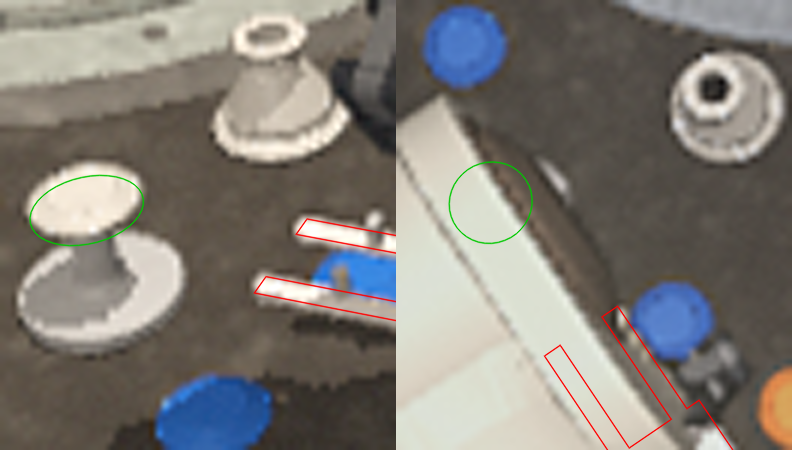

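The paddle prediction (red) matches the image at crop (297,220) and (256,285). The flange silhouette (25–144, 162–238) agrees within 0.5 px. The slot is aligned, so I'll go under.

```bash
python3 -m crank '{"slide":[[-1,0.1,0],[-2,0.1,0],[-3,0.1,0],[-4,0.1,0],[-5,0.1,0]],"rotation":[[0,0,0],[0,0,0],[0,0,0],[0,0,0],[0,0,0]],"claw":[-1,-1,-1,-1,-1]}' 80
python3 -m crank '{"slide":[[-0.8,0,0],[-1.6,0,0],[-2.4,0,0],[-3.1,0,0],[-3.7,0,0]],"rotation":[[0,0,0],[0,0,0],[0,0,0],[0,0,0],[0,0,0]],"claw":[-1,-1,-1,-1,-1]}' 80
python3 -m crank '{"slide":[[0,0,0],[0,0,0]],"rotation":[[0,0,0],[0,0,0]],"claw":[-1,-1]}' 80
python3 g.py 491.5 357.5 81 216
python3 m5.py b 105 205 120 150
```

```text
time_s: 8.8
tool_pos: [0.4603, 0.3359, 0.0811]
orientation: [0.971, -2.988, 0.0]
contact_force: [-0.4, -0.3, -1.6]
finger_gap: 0.0131
finger_force: 78.4
time_s: 9.3
tool_pos: [0.4898, 0.3574, 0.0813]
orientation: [-0.971, 2.988, 0.0]
contact_force: [0.5, -0.1, -1.5]
finger_gap: 0.0132
finger_force: 78.4
time_s: 9.5
tool_pos: [0.4893, 0.357, 0.0812]
orientation: [0.971, -2.987, 0.0]
contact_force: [0.5, -1.4, -1.5]
finger_gap: 0.013
finger_force: 78.4
slide cm [-0.21 -0.09  0.02] rot deg [ 0.   -0.02  0.01]
t 9.5 tcp [489.28 356.97  81.19] q [0.63 0.21 0.03 1.39 0.   0.  ] F [ 0.48 -1.37 -1.54] M [ 0.07  0.   -0.02] gap 0.012950752567946765 ff 78.41528177261353
[539.82186242 393.70821341  35.97162713]
```

View pics/ovb.png

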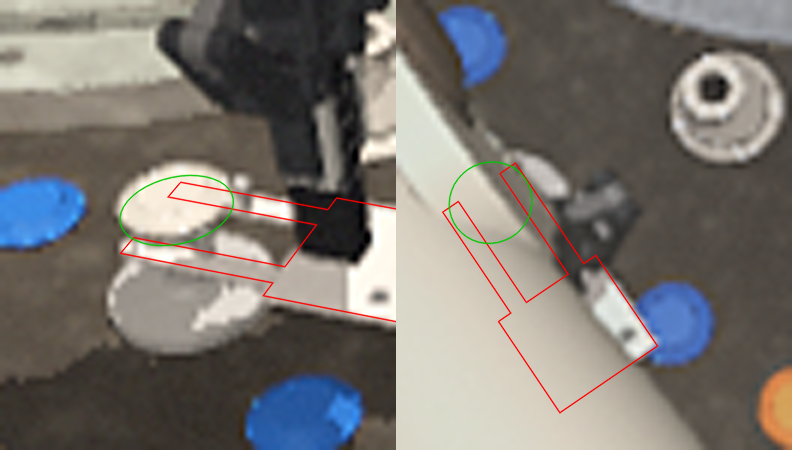

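The tines straddle the stem under the disc, with the heel pin at crop (240,183) just behind its rim. I'll go 2 mm further in and lift.

```bash
python3 -m crank '{"slide":[[-0.1,0,0],[-0.2,0,0],[-0.2,0,0],[-0.2,0,-0.2],[-0.2,0,-0.4]],"rotation":[[0,0,0],[0,0,0],[0,0,0],[0,0,0],[0,0,0]],"claw":[-1,-1,-1,-1,-1]}' 80
python3 -m crank '{"slide":[[0,0,-0.1],[0,0,-0.2],[0,0,-0.3],[0,0,-0.4],[0,0,-0.6]],"rotation":[[0,0,0],[0,0,0],[0,0,0],[0,0,0],[0,0,0]],"claw":[-1,-1,-1,-1,-1]}' 80
python3 -m crank '{"slide":[[0,0,-0.5],[0,0,-1.3],[0,0,-2.3],[0,0,-3.3],[0,0,-4.3]],"rotation":[[0,0,0],[0,0,0],[0,0,0],[0,0,0],[0,0,0]],"claw":[-1,-1,-1,-1,-1]}' 80
python3 -m crank '{"slide":[[0,0,-1],[0,0,-1.9],[0,0,-2.5],[0,0,-2.8],[0,0,-2.8]],"rotation":[[0,0,0],[0,0,0],[0,0,0],[0,0,0],[0,0,0]],"claw":[-1,-1,-1,-1,-1]}' 80
python3 g.py 440 300 162 216
python3 m5.py c 105 180 110 130
```

```text
time_s: 10.1
tool_pos: [0.4909, 0.3582, 0.0854]
orientation: [0.971, -2.988, 0.0]
contact_force: [0.4, -0.5, -1.0]
finger_gap: 0.013
finger_force: 78.4
time_s: 10.6
tool_pos: [0.4909, 0.3581, 0.0912]
orientation: [0.971, -2.987, 0.0]
contact_force: [0.5, -0.4, -3.0]
finger_gap: 0.0128
finger_force: 78.4
time_s: 11.1
tool_pos: [0.4911, 0.3583, 0.1356]
orientation: [-0.971, 2.987, 0.0]
contact_force: [-0.7, -0.1, -1.9]
finger_gap: 0.0135
finger_force: 78.4
time_s: 11.6
tool_pos: [0.4911, 0.3583, 0.1626]
orientation: [-0.971, 2.987, 0.0]
contact_force: [-0.1, -0.3, -2.2]
finger_gap: 0.0128
finger_force: 78.4
slide cm [ 7.56 -1.71  0.06] rot deg [-0.    0.02  0.01]
t 11.6 tcp [491.09 358.27 162.6 ] q [ 0.63  0.21  0.18  1.54 -0.    0.  ] F [-0.06 -0.35 -2.2 ] M [-0.04  0.09  0.01] gap 0.012830708867939059 ff 78.37694764137268
[541.66329018 395.02524233 117.42774519]
```

View pics/ovc.png

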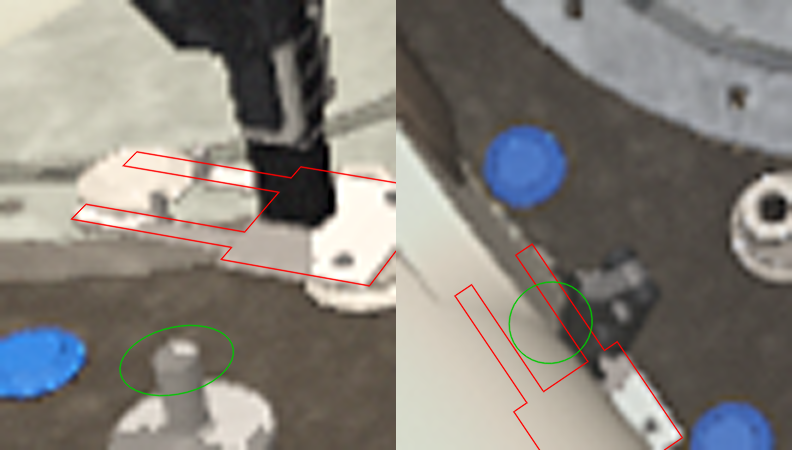

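The flange rides on the tines and the bare post is below it, with the stem top at crop (182,350). The wrist force is consistent with paddle plus flange. Next I'll compute the trip to the stand and measure the ledge height from the first scene picture.

```bash
python3 g.py 372.3 -167.6 162 144.5; python3 - <<'E'
from h import *
a=cv2.imread('pics/scene0.png').astype(np.float32).mean(2)
c,s=np.cos(np.radians(-35.5)),np.sin(np.radians(-35.5))
S=lambda x,y,z:np.array([512.7+c*x-s*y,-267.8+s*x+c*y,z])/1000
for y in(-19,-14,14,19):
    zs=np.arange(46,84,2.); q=np.array([proj('scene',S(-40,y,z)) for z in zs],np.float32)
    print(y,np.c_[zs,cv2.remap(a,q[:,:1],q[:,1:],cv2.INTER_LINEAR)[:,0]].astype(int).tolist())
E
```

```text
slide cm [ 40.5  -35.56   0.01] rot deg [-0.02 -0.03 71.51]
t 11.7 tcp [490.88 358.14 161.83] q [0.63 0.21 0.18 1.54 0.   0.  ] F [ 0.57 -0.46 -2.08] M [-0.05  0.06 -0.06] gap 0.013216464263878994 ff 78.37690114974976
-19 [[46, 86], [48, 86], [50, 85], [52, 83], [54, 91], [56, 98], [58, 100], [60, 122], [62, 154], [64, 134], [66, 109], [68, 83], [70, 76], [72, 76], [74, 77], [76, 79], [78, 83], [80, 86], [82, 89]]
-14 [[46, 88], [48, 83], [50, 79], [52, 76], [54, 91], [56, 108], [58, 112], [60, 144], [62, 202], [64, 213], [66, 209], [68, 187], [70, 158], [72, 128], [74, 104], [76, 88], [78, 84], [80, 85], [82, 86]]
14 [[46, 120], [48, 137], [50, 163], [52, 171], [54, 170], [56, 155], [58, 144], [60, 140], [62, 182], [64, 198], [66, 177], [68, 149], [70, 123], [72, 109], [74, 109], [76, 126], [78, 150], [80, 175], [82, 209]]
19 [[46, 130], [48, 140], [50, 159], [52, 170], [54, 171], [56, 157], [58, 151], [60, 150], [62, 184], [64, 208], [66, 215], [68, 218], [70, 218], [72, 205], [74, 181], [76, 144], [78, 123], [80, 106], [82, 92]]
```

```bash
python3 - <<'E'
from h import *
c,s=np.cos(np.radians(-35.5)),np.sin(np.radians(-35.5))
S=lambda x,y,z:np.array([512.7+c*x-s*y,-267.8+s*x+c*y,z])/1000
ys=np.arange(-30,31,2.)
for n in('scene','top'):
  a=cv2.imread(f'pics/{n}0.png').astype(np.float32).mean(2)
  for x in(-37,-34,-28,-20):
    q=np.array([proj(n,S(x,y,61)) for y in ys],np.float32)
    print(n,x,cv2.remap(a,q[:,:1],q[:,1:],cv2.INTER_LINEAR)[:,0].astype(int).tolist())
a=cv2.imread('pics/top0.png').astype(np.float32).mean(2)
xs=np.arange(-66,-20,2.)
for y in(-18,-14,14,18):
    q=np.array([proj('top',S(x,y,61)) for x in xs],np.float32); print(y,cv2.remap(a,q[:,:1],q[:,1:],cv2.INTER_LINEAR)[:,0].astype(int).tolist())
E
python3 -m crank '{"slide":[[0.4,-0.35,0],[1.2,-1.05,0],[2.4,-2.1,0],[4,-3.5,0],[6,-5.25,0]],"rotation":[[0,0,0],[0,0,0],[0,0,0],[0,0,0],[0,0,0]],"claw":[-1,-1,-1,-1,-1]}' 100 >/dev/null
python3 -m crank '{"slide":[[2.2,-1.95,0],[4.4,-3.9,0],[6.6,-5.8,0],[8.8,-7.75,0],[11,-9.7,0]],"rotation":[[0,0,0],[0,0,0],[0,0,0],[0,0,0],[0,0,0]],"claw":[-1,-1,-1,-1,-1]}' 100 >/dev/null
python3 -m crank '{"slide":[[2.2,-1.95,0],[4.4,-3.9,0],[6.6,-5.8,0],[8.8,-7.75,0],[11,-9.7,0]],"rotation":[[0,0,0],[0,0,0],[0,0,0],[0,0,0],[0,0,0]],"claw":[-1,-1,-1,-1,-1]}' 100 >/dev/null
python3 -m crank '{"slide":[[2.2,-1.95,0],[4.4,-3.9,0],[6.4,-5.6,0],[8.1,-7.1,0],[9.5,-8.3,0]],"rotation":[[0,0,0],[0,0,0],[0,0,0],[0,0,0],[0,0,0]],"claw":[-1,-1,-1,-1,-1]}' 100 >/dev/null
python3 -m crank '{"slide":[[1.1,-0.95,0],[1.9,-1.65,0],[2.5,-2.2,0],[2.8,-2.5,0],[2.9,-2.6,0]],"rotation":[[0,0,0],[0,0,0],[0,0,0],[0,0,0],[0,0,0]],"claw":[-1,-1,-1,-1,-1]}' 100
python3 g.py 372.3 -167.6 162 144.5
```

```text
scene -37 [80, 78, 78, 80, 109, 151, 199, 212, 210, 206, 203, 192, 151, 138, 136, 140, 136, 131, 129, 135, 151, 191, 194, 191, 194, 193, 181, 140, 125, 112, 100]
scene -34 [80, 78, 78, 82, 115, 159, 204, 213, 215, 210, 203, 173, 133, 134, 135, 136, 131, 129, 127, 126, 156, 195, 205, 208, 208, 208, 188, 158, 129, 113, 109]
scene -28 [80, 79, 78, 87, 112, 157, 198, 220, 217, 202, 172, 125, 123, 126, 126, 129, 131, 130, 108, 112, 153, 196, 219, 217, 218, 219, 221, 146, 104, 114, 124]
scene -20 [77, 77, 76, 83, 100, 164, 204, 217, 208, 193, 174, 173, 171, 172, 175, 178, 175, 125, 101, 114, 167, 203, 217, 217, 218, 219, 189, 155, 119, 119, 123]
top -37 [131, 184, 225, 215, 212, 218, 218, 221, 219, 225, 215, 195, 185, 197, 210, 212, 216, 203, 188, 160, 195, 234, 229, 226, 231, 221, 204, 149, 138, 142, 143]
top -34 [122, 179, 208, 209, 211, 220, 223, 222, 222, 222, 221, 221, 227, 225, 227, 229, 231, 231, 217, 198, 206, 224, 224, 226, 228, 223, 185, 135, 138, 142, 142]
top -28 [116, 178, 214, 210, 210, 220, 222, 222, 222, 220, 216, 218, 222, 222, 222, 222, 225, 225, 198, 164, 187, 216, 223, 
[... 353 characters left out ...]
 202, 206, 209, 208, 209, 209, 199, 190, 197, 213, 223, 222, 222, 222, 222, 221, 221, 221]
14 [217, 219, 196, 171, 148, 141, 144, 144, 144, 144, 143, 140, 149, 194, 230, 228, 224, 223, 223, 223, 224, 223, 224]
18 [219, 205, 185, 152, 137, 142, 144, 143, 144, 144, 142, 140, 154, 189, 226, 230, 228, 227, 226, 228, 228, 229, 228]
time_s: 14.2
tool_pos: [0.3731, -0.167, 0.1622]
orientation: [-0.971, 2.988, 0.0]
contact_force: [-0.0, -0.2, -3.2]
finger_gap: 0.0129
finger_force: 97.3
slide cm [0.1  0.   0.02] rot deg [ 0.    0.   71.49]
t 14.2 tcp [ 373.09 -167.03  162.25] q [-0.42 -0.27 -0.29  1.55  0.   -1.05] F [-0.05 -0.22 -3.2 ] M [0.01 0.04 0.06] gap 0.012940346418025944 ff 97.34836935997009
```

```bash
python3 -m crank '{"slide":[[0,0,0],[0,0,0],[0,0,0],[0,0,0],[0,0,0]],"rotation":[[0,0,1],[0,0,3],[0,0,6],[0,0,10],[0,0,15]],"claw":[-1,-1,-1,-1,-1]}' 100 >/dev/null
python3 -m crank '{"slide":[[0,0,0],[0,0,0],[0,0,0],[0,0,0],[0,0,0]],"rotation":[[0,0,6],[0,0,12],[0,0,18],[0,0,24],[0,0,30]],"claw":[-1,-1,-1,-1,-1]}' 100 >/dev/null
python3 -m crank '{"slide":[[0,0,0],[0,0,0],[0,0,0],[0,0,0],[0,0,0]],"rotation":[[0,0,6],[0,0,12],[0,0,17],[0,0,21],[0,0,24]],"claw":[-1,-1,-1,-1,-1]}' 100 >/dev/null
python3 -m crank '{"slide":[[0,0,0],[0,0,0],[0,0,0]],"rotation":[[0,0,1.7],[0,0,2.5],[0,0,2.5]],"claw":[-1,-1,-1]}' 100 
python3 - <<'E'
import numpy as np
c,s=np.cos(np.radians(-35.5)),np.sin(np.radians(-35.5))
for x in(-110,-60,-24,0): print(x,513.3+c*(x-62.5),-266.9+s*(x-62.5))
E
python3 g.py 374 -166.7 124 144.5
```

```text
time_s: 16.0
tool_pos: [0.3732, -0.1667, 0.1623]
orientation: [-0.957, -2.992, -0.0]
contact_force: [0.0, -0.1, -2.2]
finger_gap: 0.0129
finger_force: 97.3
-110 372.86507308353487 -166.72874013986285
-60 413.57084900135084 -195.76388792540985
-24 442.8790076621783 -216.6691943310037
0 462.41778010273 -230.60606526806623
slide cm [-0.06  0.04  3.83] rot deg [ 0.   -0.    0.04]
t 16.0 tcp [ 373.24 -166.69  162.28] q [-0.42 -0.27 -0.29  1.55  0.    0.2 ] F [ 0.01 -0.06 -2.2 ] M [0.06 0.07 0.05] gap 0.012920972066203953 ff 97.34863758087158
```

```bash
python3 -m crank '{"slide":[[0,0,0.6],[0,0,1.6],[0,0,2.8],[0,0,3.7],[0,0,4.2]],"rotation":[[0,0,0],[0,0,0],[0,0,0],[0,0,0],[0,0,0]],"claw":[-1,-1,-1,-1,-1]}' 120 >/dev/null
python3 -m crank '{"slide":[[-0.5,0,0],[-1.3,0,0],[-2.3,0,0],[-3.3,0,0],[-4,0,0]],"rotation":[[0,0,0],[0,0,0],[0,0,0],[0,0,0],[0,0,0]],"claw":[-1,-1,-1,-1,-1]}' 120 >/dev/null
python3 -m crank '{"slide":[[-0.4,0,0],[-0.7,0,0],[-0.8,0,0],[-0.8,0,0]],"rotation":[[0,0,0],[0,0,0],[0,0,0],[0,0,0]],"claw":[-1,-1,-1,-1]}' 120 >/dev/null
python3 g.py 413.6 -195.8 120 144.5
sed -e 's/512.7,-267.8/513.3,-266.9/' -e 's/(-58,-35,10),S(-58,35,10),S(46,35,10),S(46,-35,10)/(-40,-22,61),S(-40,22,61),S(-10,22,61),S(-10,8,61),S(-10,8,71),S(-40,8,71),S(-40,-8,71),S(-10,-8,71),S(-10,-8,61),S(-10,-22,61)/' m5.py > m6.py
python3 m6.py d 305 115 335 155
```

```text
slide cm [-0.18 -0.01  0.03] rot deg [-0.   -0.01  0.01]
t 17.4 tcp [ 412.19 -194.72  120.27] q [-0.44 -0.15 -0.27  1.45  0.    0.18] F [-1.13 -0.16 -2.11] M [0.03 0.03 0.02] gap 0.012713484895983678 ff 116.76399350166321
[ 463.0679572  -230.99553198   75.05708427]
```

View pics/ovd.png

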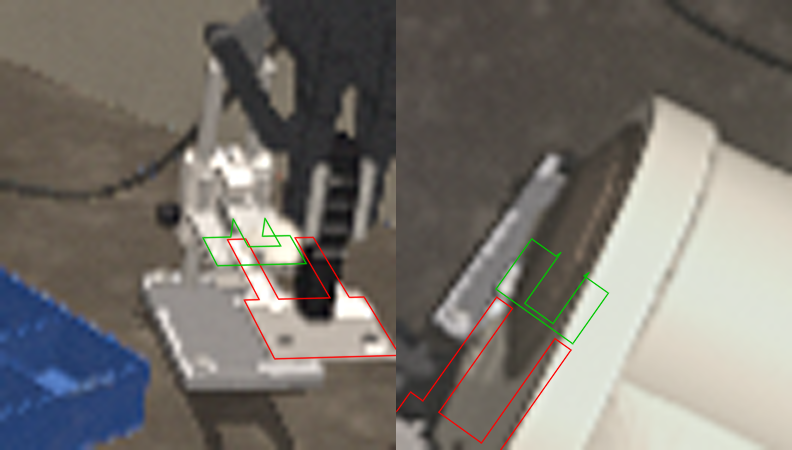

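The predicted paddle (red) and carrier (green) agree with the image. The paddle corner is at crop (273,357), and the tines line up with the ledge either side of the rib. I'll advance and lower.

```bash
python3 -m crank '{"slide":[[-0.4,0,0],[-1.1,0,0],[-1.9,0,0],[-2.6,0,0],[-3.1,0,0]],"rotation":[[0,0,0],[0,0,0],[0,0,0],[0,0,0],[0,0,0]],"claw":[-1,-1,-1,-1,-1]}' 120 >/dev/null
python3 -m crank '{"slide":[[-0.3,0,0],[-0.4,0,0],[-0.4,0,0.2],[-0.4,0,0.4],[-0.4,0,0.6]],"rotation":[[0,0,0],[0,0,0],[0,0,0],[0,0,0],[0,0,0]],"claw":[-1,-1,-1,-1,-1]}' 120
python3 -m crank '{"slide":[[0,0,0.1],[0,0,0.2],[0,0,0.2],[0,0,0.2],[0,0,0.2]],"rotation":[[0,0,0],[0,0,0],[0,0,0],[0,0,0],[0,0,0]],"claw":[-1,-1,-1,-1,-1]}' 120
python3 -m crank '{"slide":[[0,0,0.1],[0,0,0.2],[0,0,0.2],[0,0,0.2],[0,0,0.2]],"rotation":[[0,0,0],[0,0,0],[0,0,0],[0,0,0],[0,0,0]],"claw":[-1,-1,-1,-1,-1]}' 120
python3 g.py 441.3 -215.5 106 144.5
```

```text
time_s: 18.5
tool_pos: [0.4406, -0.215, 0.1141]
orientation: [-0.957, -2.992, -0.0]
contact_force: [0.1, 0.8, -1.9]
finger_gap: 0.0125
finger_force: 116.8
time_s: 19.0
tool_pos: [0.4407, -0.2151, 0.1124]
orientation: [0.958, 2.992, -0.0]
contact_force: [0.7, 0.4, -1.9]
finger_gap: 0.0127
finger_force: 116.8
time_s: 19.5
tool_pos: [0.4408, -0.2151, 0.1103]
orientation: [-0.958, -2.992, -0.0]
contact_force: [-1.2, 0.0, -1.1]
finger_gap: 0.0127
finger_force: 116.8
slide cm [-0.07 -0.    0.43] rot deg [ 0.   -0.    0.01]
t 19.5 tcp [ 440.76 -215.09  110.28] q [-0.45 -0.07 -0.21  1.43  0.    0.17] F [-1.2   0.03 -1.14] M [-0.01  0.01 -0.03] gap 0.012696649242416992 ff 116.75785303115845
```

```bash
python3 -m crank '{"slide":[[0,0,0.1],[0,0,0.2],[0,0,0.2]],"rotation":[[0,0,0],[0,0,0],[0,0,0]],"claw":[-1,-1,-1]}' 120 | grep -E 'tool_pos|contact'
python3 -m crank '{"slide":[[0,0,0.1],[0,0,0.1]],"rotation":[[0,0,0],[0,0,0]],"claw":[-1,-1]}' 120| grep -E 'tool_pos|contact'
python3 -m crank '{"slide":[[0,0,0.1],[0,0,0.1]],"rotation":[[0,0,0],[0,0,0]],"claw":[-1,-1]}' 120| grep -E 'tool_pos|contact'
python3 -m crank '{"slide":[[0,0,0.1],[0,0,0.1]],"rotation":[[0,0,0],[0,0,0]],"claw":[-1,-1]}' 120| grep -E 'tool_pos|contact'
```

```text
tool_pos: [0.4407, -0.215, 0.1081]
contact_force: [-0.5, 0.2, -1.6]
tool_pos: [0.4407, -0.215, 0.1072]
contact_force: [-0.8, -0.3, -1.1]
tool_pos: [0.4408, -0.2151, 0.1063]
contact_force: [-1.1, 0.8, -0.5]
tool_pos: [0.4408, -0.2151, 0.1053]
contact_force: [-1.4, 0.3, 0.2]
```

```bash
python3 -m crank '{"slide":[[0,0,0.1],[0,0,0.2],[0,0,0.2]],"rotation":[[0,0,0],[0,0,0],[0,0,0]],"claw":[-1,-1,-1]}' 120| grep -E 'tool_pos|contact'
python3 -m crank '{"slide":[[0,0,0.1],[0,0,0.1]],"rotation":[[0,0,0],[0,0,0]],"claw":[-1,-1]}' 120| grep -E 'tool_pos|contact'
python3 -m crank '{"slide":[[0,0,0],[0,0,0]],"rotation":[[0,0,0],[0,0,0]],"claw":[-1,-1]}' 120| grep -E 'tool_pos|contact'
python3 g.py 462.4 -230.6 101 144.5
```

```text
tool_pos: [0.4408, -0.2151, 0.1033]
contact_force: [-3.2, 0.6, 1.6]
tool_pos: [0.4408, -0.2151, 0.1023]
contact_force: [-2.1, 1.9, 1.6]
tool_pos: [0.4407, -0.2151, 0.1023]
contact_force: [-0.7, 1.0, 1.7]
slide cm [-2.66 -0.01  0.13] rot deg [ 0.   -0.    0.01]
t 21.1 tcp [ 440.74 -215.08  102.34] q [-0.45 -0.07 -0.23  1.41  0.    0.17] F [-0.75  0.98  1.7 ] M [ 0.17  0.29 -0.02] gap 0.0126142769506235 ff 117.07929611206055
```

```bash
python3 -m crank '{"slide":[[0,0,0.1],[0,0,0.15],[0,0,0.15],[0,0,0.15]],"rotation":[[0,0,0],[0,0,0],[0,0,0],[0,0,0]],"claw":[-1,-1,-1,-1]}' 120| grep -E 'tool_pos|contact'
python3 g.py 462.4 -230.6 101 144.5 | tail -1
python3 -m crank '{"slide":[[-0.2,0,0],[-0.5,0,0],[-0.8,0,0],[-1,0,0],[-1,0,0]],"rotation":[[0,0,0],[0,0,0],[0,0,0],[0,0,0],[0,0,0]],"claw":[-1,-1,-1,-1,-1]}' 120| grep -E 'tool_pos|contact'
python3 g.py 462.4 -230.6 101 144.5
```

```text
tool_pos: [0.4407, -0.2151, 0.1008]
contact_force: [-1.6, 1.8, 3.1]
t 21.5 tcp [ 440.72 -215.08  100.81] q [-0.45 -0.07 -0.23  1.41  0.    0.17] F [-1.63  1.79  3.1 ] M [ 0.25  0.35 -0.02] gap 0.012413550922923672 ff 117.26737260818481
tool_pos: [0.4492, -0.2211, 0.1007]
contact_force: [-0.6, 1.0, 2.6]
slide cm [-1.62 -0.01 -0.03] rot deg [-0.    0.01  0.  ]
t 22.0 tcp [ 449.23 -221.14  100.73] q [-0.46 -0.04 -0.21  1.41 -0.    0.16] F [-0.63  0.99  2.65] M [ 0.09  0.11 -0.04] gap 0.012544523935323437 ff 117.28552222251892
```

```bash
python3 -m crank '{"slide":[[-0.2,0,0],[-0.4,0,0],[-0.6,0,0],[-0.8,0,0],[-0.8,0,0]],"rotation":[[0,0,0],[0,0,0],[0,0,0],[0,0,0],[0,0,0]],"claw":[-1,-1,-1,-1,-1]}' 120| grep -E 'tool_pos|contact'
python3 -m crank '{"slide":[[-0.2,0,0],[-0.3,0,0],[-0.4,0,0],[-0.4,0,0]],"rotation":[[0,0,0],[0,0,0],[0,0,0],[0,0,0]],"claw":[-1,-1,-1,-1]}' 120| grep -E 'tool_pos|contact'
python3 g.py 462.4 -230.6 101 144.5
```

```text
tool_pos: [0.4557, -0.2257, 0.1008]
contact_force: [-1.2, 2.0, 3.2]
tool_pos: [0.4588, -0.2279, 0.1008]
contact_force: [-2.3, 1.9, 4.1]
slide cm [-0.45 -0.01 -0.02] rot deg [0.   0.01 0.01]
t 22.9 tcp [ 458.78 -227.91  100.78] q [-0.46 -0.01 -0.18  1.4   0.    0.16] F [-2.31  1.88  4.06] M [ 0.25  0.33 -0.02] gap 0.012757748240296225 ff 117.3154091835022
```

```bash
python3 -m crank '{"slide":[[-0.1,0,0],[-0.1,0,0]],"rotation":[[0,0,0],[0,0,0]],"claw":[-1,-1]}' 120| grep -E 'tool_pos|contact'
python3 -m crank '{"slide":[[-0.1,0,0],[-0.1,0,0]],"rotation":[[0,0,0],[0,0,0]],"claw":[-1,-1]}' 120| grep -E 'tool_pos|contact'
python3 -m crank '{"slide":[[-0.1,0,0],[-0.1,0,0]],"rotation":[[0,0,0],[0,0,0]],"claw":[-1,-1]}' 120| grep -E 'tool_pos|contact'
python3 g.py 462.4 -230.6 101 144.5
```

```text
tool_pos: [0.4596, -0.2285, 0.1008]
contact_force: [-2.0, 1.4, 3.4]
tool_pos: [0.4604, -0.2291, 0.1008]
contact_force: [-2.7, 2.5, 3.0]
tool_pos: [0.4612, -0.2296, 0.1008]
contact_force: [-1.8, 1.8, 3.4]
slide cm [-0.15 -0.01 -0.02] rot deg [0.   0.   0.01]
t 23.5 tcp [ 461.21 -229.64  100.79] q [-0.46 -0.01 -0.17  1.4   0.    0.16] F [-1.77  1.82  3.4 ] M [ 0.33  0.37 -0.02] gap 0.012866716325678533 ff 117.31253027915955
```

```bash
for i in 1; do python3 -m crank '{"slide":[[-0.1,0,0],[-0.1,0,0]],"rotation":[[0,0,0],[0,0,0]],"claw":[-1,-1]}' 120| grep -E 'tool_pos|contact'; done
python3 -m crank '{"slide":[[-0.05,0,0],[-0.05,0,0]],"rotation":[[0,0,0],[0,0,0]],"claw":[-1,-1]}' 120| grep -E 'tool_pos|contact'
python3 -m crank '{"slide":[[-0.05,0,0],[-0.05,0,0]],"rotation":[[0,0,0],[0,0,0]],"claw":[-1,-1]}' 120| grep -E 'tool_pos|contact'
```

```text
tool_pos: [0.462, -0.2302, 0.1008]
contact_force: [-2.8, 2.7, 2.7]
tool_pos: [0.4621, -0.2303, 0.1007]
contact_force: [-3.4, 2.2, 3.5]
tool_pos: [0.4623, -0.2304, 0.1007]
contact_force: [-5.2, 3.7, 4.5]
```

The stop is felt at the predicted place: horizontal force is rising to 6.4 N while the position stalls at home. I'll let the carrier up to clamp.

```bash
python3 -m crank '{"slide":[[0.03,0,-0.05],[0.03,0,-0.1],[0.03,0,-0.15],[0.03,0,-0.2],[0.03,0,-0.2]],"rotation":[[0,0,0],[0,0,0],[0,0,0],[0,0,0],[0,0,0]],"claw":[-1,-1,-1,-1,-1]}' 120| grep -E 'tool_pos|contact'
python3 -m crank '{"slide":[[0,0,-0.1],[0,0,-0.2],[0,0,-0.28],[0,0,-0.28],[0,0,-0.28]],"rotation":[[0,0,0],[0,0,0],[0,0,0],[0,0,0],[0,0,0]],"claw":[-1,-1,-1,-1,-1]}' 120| grep -E 'tool_pos|contact'
python3 g.py 462.4 -230.6 101 144.5
```

```text
tool_pos: [0.4623, -0.2305, 0.1026]
contact_force: [-3.5, 1.9, -0.2]
tool_pos: [0.4624, -0.2305, 0.1055]
contact_force: [-2.6, 3.1, -3.3]
slide cm [-0.01 -0.01  0.45] rot deg [ 0.   -0.02  0.01]
t 25.1 tcp [ 462.4  -230.5   105.51] q [-0.46 -0.   -0.16  1.41  0.    0.16] F [-2.65  3.1  -3.27] M [0.74 0.69 0.13] gap 0.012550301725703067 ff 116.74310803413391
```

```bash
python3 -m crank '{"slide":[[0.05,0,0.1],[0.1,0,0.15],[0.1,0,0.15]],"rotation":[[0,0,0],[0,0,0],[0,0,0]],"claw":[-1,-1,-1]}' 120| grep -E 'tool_pos|contact'
python3 -m crank '{"slide":[[0,0,0],[0,0,0]],"rotation":[[0,0,0],[0,0,0]],"claw":[-1,-1]}' 120| grep -E 'tool_pos|contact'
python3 g.py 462.4 -230.6 101 144.5
```

```text
tool_pos: [0.4621, -0.2302, 0.1044]
contact_force: [-1.9, 2.3, -0.7]
tool_pos: [0.462, -0.2302, 0.1043]
contact_force: [-0.8, 0.3, -1.0]
slide cm [-0.06 -0.01  0.33] rot deg [0.   0.05 0.  ]
t 25.6 tcp [ 461.95 -230.2   104.29] q [-0.46 -0.01 -0.16  1.41 -0.    0.16] F [-0.76  0.31 -1.04] M [0.21 0.13 0.05] gap 0.012706797528747649 ff 117.250235080719
```

```bash
python3 -m crank '{"slide":[[0.2,0,0],[0.4,0,0],[0.7,0,0],[1,0,0],[1.2,0,0]],"rotation":[[0,0,0],[0,0,0],[0,0,0],[0,0,0],[0,0,0]],"claw":[-1,-1,-1,-1,-1]}' 120| grep -E 'tool_pos|contact'
python3 -m crank '{"slide":[[0.5,0,0],[1,0,0],[1.5,0,0],[2,0,0],[2.5,0,0]],"rotation":[[0,0,0],[0,0,0],[0,0,0],[0,0,0],[0,0,0]],"claw":[-1,-1,-1,-1,-1]}' 120| grep -E 'tool_pos|contact'
python3 -m crank '{"slide":[[0.8,0,0],[1.6,0,0],[2.6,0,0],[3.6,0,0],[4.2,0,0]],"rotation":[[0,0,0],[0,0,0],[0,0,0],[0,0,0],[0,0,0]],"claw":[-1,-1,-1,-1,-1]}' 120| grep -E 'tool_pos|contact'
python3 g.py 405 0 105 180
python3 - <<'E'
from h import *
c,s=np.cos(np.radians(-35.5)),np.sin(np.radians(-35.5))
S=lambda x,y,z:np.array([513.3+c*x-s*y,-266.9+s*x+c*y,z])/1000
im=shot('scene','se.png')[...,::-1]; x,y=305,115
k=cv2.resize(im[y:y+75,x:x+66],(528,600),interpolation=cv2.INTER_CUBIC)
t=np.linspace(0,6.28,40)
for z in(67,75):
    q=np.array([(proj('scene',S(20*np.cos(i),20*np.sin(i),z))-[x,y]+.5)*8 for i in t]); cv2.polylines(k,[np.round(q*8).astype(int)],True,(0,200,0),1,cv2.LINE_AA,3)
cv2.imwrite('pics/ove.png',k)
E
```

```text
tool_pos: [0.4516, -0.2229, 0.1041]
contact_force: [0.4, 0.7, -1.0]
tool_pos: [0.4312, -0.2083, 0.1042]
contact_force: [-0.0, -0.3, -1.0]
tool_pos: [0.3965, -0.1835, 0.1041]
contact_force: [-0.2, 0.3, -1.0]
slide cm [ 9.96 15.44 -0.08] rot deg [  0.    -0.   -35.48]
t 27.1 tcp [ 396.51 -183.52  104.15] q [-0.43 -0.2  -0.34  1.43  0.    0.19] F [-0.2   0.28 -1.  ] M [ 0.01 -0.02  0.04] gap 0.012382349974796834 ff 117.01135754585266
```

View pics/ove.png

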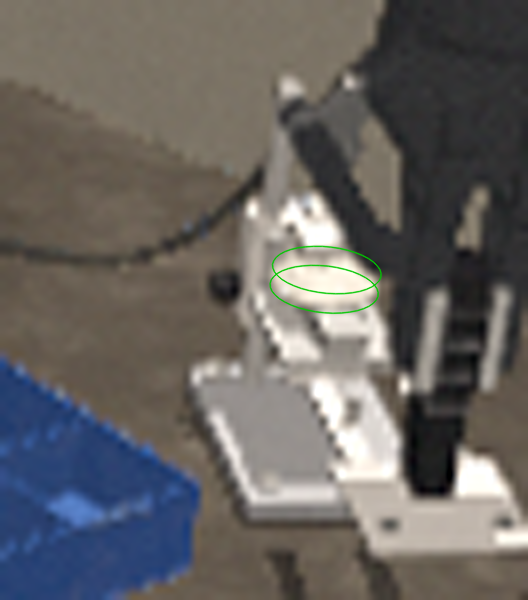

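The disc sits level on the rib under the jaw, within the home rings (crop 270–380, 247–313), and the paddle is clear. The original paddle spot is open bench, so I'll put the paddle back there.

```bash
python3 -m crank '{"slide":[[0,0,-1.5],[0,0,-3],[0,0,-4.5],[0,0,-6],[0,0,-6]],"rotation":[[0,0,0],[0,0,0],[0,0,0],[0,0,0],[0,0,0]],"claw":[-1,-1,-1,-1,-1]}' 100 >/dev/null
python3 -m crank '{"slide":[[0,0,0],[0,0,0],[0,0,0],[0,0,0],[0,0,0]],"rotation":[[0,0,-7],[0,0,-14],[0,0,-21],[0,0,-28],[0,0,-35]],"claw":[-1,-1,-1,-1,-1]}' 100 >/dev/null
python3 -m crank '{"slide":[[0,0,0],[0,0,0],[0,0,0]],"rotation":[[0,0,-7],[0,0,-14],[0,0,-17.9]],"claw":[-1,-1,-1]}' 100 >/dev/null
python3 g.py 479.5 145.9 164 197.4
```

```text
slide cm [-17.85  28.95  -0.03] rot deg [ 0.03 -0.03  0.28]
t 28.45 tcp [ 397.31 -184.14  163.71] q [-0.43 -0.2  -0.22  1.54 -0.   -0.74] F [ 0.25 -0.06 -2.45] M [-0.02  0.03 -0.03] gap 0.012553908703709921 ff 116.99936628341675
```

```bash
python3 -m crank '{"slide":[[-1.8,2.9,0],[-3.6,5.8,0],[-5.4,8.7,0],[-7.2,11.6,0],[-9,14.5,0]],"rotation":[[0,0,0],[0,0,0],[0,0,0],[0,0,0],[0,0,0]],"claw":[-1,-1,-1,-1,-1]}' 100 >/dev/null
python3 -m crank '{"slide":[[-1.8,2.9,0],[-3.6,5.8,0],[-5.4,8.7,0],[-7.2,11.6,0],[-8.85,14.4,0]],"rotation":[[0,0,0],[0,0,0],[0,0,0],[0,0,0],[0,0,0]],"claw":[-1,-1,-1,-1,-1]}' 100 >/dev/null
python3 -m crank '{"slide":[[0,0,2],[0,0,4],[0,0,6],[0,0,8],[0,0,9.5]],"rotation":[[0,0,0],[0,0,0],[0,0,0],[0,0,0],[0,0,0]],"claw":[-1,-1,-1,-1,-1]}' 100 >/dev/null
python3 -m crank '{"slide":[[0,0,0.5],[0,0,1],[0,0,1.3]],"rotation":[[0,0,0],[0,0,0],[0,0,0]],"claw":[-1,-1,-1]}' 100
python3 g.py 479.5 145.9 46 197.4
```

```text
time_s: 30.25
tool_pos: [0.4815, 0.1451, 0.0563]
orientation: [-0.475, 3.105, 0.0]
contact_force: [0.3, -0.8, -0.9]
finger_gap: 0.0126
finger_force: 116.9
slide cm [0.17 0.14 1.03] rot deg [-0.    0.03  0.01]
t 30.25 tcp [481.51 145.08  56.32] q [ 0.29 -0.02 -0.27  1.32 -0.   -0.01] F [ 0.34 -0.8  -0.86] M [ 0.04  0.03 -0.  ] gap 0.012581016161792042 ff 116.93574786186218
```

```bash
python3 -m crank '{"slide":[[0,0,0.3],[0,0,0.6],[0,0,0.8],[0,0,0.8]],"rotation":[[0,0,0],[0,0,0],[0,0,0],[0,0,0]],"claw":[-1,-1,-1,-1]}' 100| grep -E 'tool_pos|contact'
python3 -m crank '{"slide":[[0,0,0.1],[0,0,0.1]],"rotation":[[0,0,0],[0,0,0]],"claw":[-1,-1]}' 100| grep -E 'tool_pos|contact'
python3 -m crank '{"slide":[[0,0,0.1],[0,0,0.1]],"rotation":[[0,0,0],[0,0,0]],"claw":[-1,-1]}' 100| grep -E 'tool_pos|contact'
```

```text
tool_pos: [0.4812, 0.145, 0.048]
contact_force: [0.7, 0.2, -1.8]
tool_pos: [0.4812, 0.145, 0.0471]
contact_force: [0.5, -0.4, -1.2]
tool_pos: [0.4812, 0.145, 0.046]
contact_force: [-0.6, -0.5, -1.5]
```

```bash
python3 -m crank '{"slide":[[0,0,0.1],[0,0,0.1]],"rotation":[[0,0,0],[0,0,0]],"claw":[-1,-1]}' 100| grep -E 'tool_pos|contact'
python3 -m crank '{"slide":[[0,0,0.05],[0,0,0.05]],"rotation":[[0,0,0],[0,0,0]],"claw":[-1,-1]}' 60| grep -E 'tool_pos|contact'
```

```text
tool_pos: [0.4813, 0.1451, 0.0452]
contact_force: [-0.6, 0.2, 0.5]
tool_pos: [0.4813, 0.1451, 0.0452]
contact_force: [-3.3, 0.1, 4.7]
```

Contact is at 45.2 mm, the same height as at pickup, so the paddle is flat. I'll release and go up.

```bash
python3 -m crank '{"slide":[[0,0,-0.05],[0,0,-0.05],[0,0,-0.05],[0,0,-0.05],[0,0,-0.05]],"rotation":[[0,0,0],[0,0,0],[0,0,0],[0,0,0],[0,0,0]],"claw":[-0.7,-0.4,0,0.5,1]}' 20 >/dev/null
python3 -m crank '{"slide":[[0,0,0],[0,0,0],[0,0,0],[0,0,0],[0,0,0]],"rotation":[[0,0,0],[0,0,0],[0,0,0],[0,0,0],[0,0,0]],"claw":[1,1,1,1,1]}' 20| grep -E 'gap|contact'
python3 -m crank '{"slide":[[0,0,-2],[0,0,-4.5],[0,0,-7],[0,0,-10],[0,0,-13]],"rotation":[[0,0,0],[0,0,0],[0,0,0],[0,0,0],[0,0,0]],"claw":[1,1,1,1,1]}' 20| grep -E 'tool|gap|contact'
python3 -m crank '{"slide":[[3,-6,0],[4,-10,0],[4,-13,0],[4,-16,0],[4,-18,0]],"rotation":[[0,0,0],[0,0,0],[0,0,0],[0,0,0],[0,0,0]],"claw":[1,1,1,1,1]}' 20| grep -E 'tool|gap|contact'
python3 - <<'E'
from h import *
exec(open('m1.py').read().split('for thr')[0])
a=shot('scene','sf.png')[...,::-1];b=shot('top','tf.png')[...,::-1]
k,_=blob(b,195,178,45,50,150); W=np.array([onz('top',u,v,.004)[:2] for u,v in k]); print(cv2.minAreaRect(W.astype(np.float32)*1000))
# flange in stand: bright warm blob centre, vs earlier picture
c,s=np.cos(np.radians(-35.5)),np.sin(np.radians(-35.5)); print(proj('scene',np.array([513.3,-266.9,75])/1000))
e=cv2.imread('pics/se.png'); d=cv2.absdiff(a,e)[130:165,330:352].max(2); print('diff',d.max(),(d>40).sum())
o=cv2.imread('pics/top0.png'); 
for n,(x,y) in dict(jar=(259,228),tin=(293,227),reducer=(175,167)).items(): print(n,cv2.absdiff(o,b)[y-10:y+10,x-10:x+10].mean())
E
```

```text
contact_force: [-0.7, -0.8, 0.7]
finger_gap: 0.0853
tool_pos: [0.481, 0.145, 0.1762]
contact_force: [0.9, -1.0, 1.0]
finger_gap: 0.0857
tool_pos: [0.4971, -0.0407, 0.1752]
contact_force: [-0.1, 0.3, 0.6]
finger_gap: 0.0855
((501.38726806640625, 150.84515380859375), (114.78890228271484, 55.98596954345703), 17.091110229492188)
[345.2703 148.1511]
diff 213 103
jar 17.595
tin 50.5425
reducer 24.676666666666666
```

```bash
python3 - <<'E'
import cv2,numpy as np
def bl(f,x,y,w,h,t):
    im=cv2.imread('pics/'+f)[y:y+h,x:x+w].min(2); m=(im>t).astype(np.uint8)
    n,_,st,ce=cv2.connectedComponentsWithStats(m); i=1+np.argmax(st[1:,4]); return st[i].tolist(),(ce[i]+[x,y]).round(1).tolist()
for n,f0,f1,box,t in(('reducer scene','scene0.png','sf.png',(150,200,34,34),150),('reducer top','top0.png','tf.png',(160,152,30,30),140),('tin scene','scene0.png','sf.png',(302,190,30,24),150),('jar scene','scene0.png','sf.png',(280,188,25,40),130),
  ('flange','se.png','sf.png',(336,140,18,16),190),('flange ctl','scene0.png','scene0.png',(336,140,18,16),190)):
    print(n,bl(f0,*box,t),bl(f1,*box,t))
g0=cv2.imread('pics/se.png').min(2)[143:160,336:356];g1=cv2.imread('pics/sf.png').min(2)[143:160,336:356];print(g0);print(g1)
E
```

```text
reducer scene ([0, 0, 34, 15, 288], [165.0, 206.3]) ([0, 0, 34, 16, 303], [164.9, 206.3])
reducer top ([6, 7, 19, 18, 237], [175.0, 167.5]) ([6, 7, 18, 18, 192], [174.9, 167.1])
tin scene ([5, 3, 21, 14, 212], [317.0, 198.8]) ([5, 3, 21, 19, 264], [317.0, 200.3])
jar scene ([4, 17, 21, 21, 331], [294.0, 215.0]) ([4, 16, 21, 22, 360], [293.7, 214.8])
flange ([3, 7, 14, 9, 72], [345.9, 150.8]) ([3, 7, 13, 9, 72], [345.9, 150.8])
flange ctl ([7, 10, 10, 6, 41], [347.5, 152.5]) ([7, 10, 10, 6, 41], [347.5, 152.5])
[[131 157 165 177 160  98 236 249 249 252 235 132  49  44  48  46  46  51
   91  53]
 [138 154 165 191 161 128 174 252 252 254 252 180  70  42  48  48  45  48
   49  50]
 [144 157 117 130 136 140 109 245 245 245 222 167  78  44  44  46  49  51
   52  50]
 [155 157 126 131 139 165 113 150 149 148 151 150 128  56  44  44  47  49
   47  49]
 [155 157 126 142 164 199 176 167 165 150 187 195 198 121  48  44  45  49
   50  48]
 [153 157 130 182 206 214 233 208 206 189 231 233 236 199 113  44  41  45
   46  49]
 [156 149 133 196 212 201 224 225 230 231 230 229 230 230 194 136  71  61

[... 1607 characters left out ...]
  98  78
   82  84]
 [122 227 157 143 136 150 188 213 218 222 220 208 204 202 196 132  82  81
   84  84]
 [120 203 153 146 145 145 108 115 147 180 192 171 166 148 199 191  98  79
   80  82]
 [133 110 193 149 146 147 131  99 145 228 223 219 221 200 159 221 135  73
   71  76]
 [141 113 226 188 147 143 145 109  72 224 222 219 220 219 207 220 190 123
   73  75]
 [128 119 108 229 185 178 181 134  96 146 205 205 206 205 215 213 220 197
   93  72]
 [132 134 104 215 224 222 223 186 114  83 140 135 131 134 120 199 217 229
  135  75]
 [136 136 101  86 222 222 220 224 179 114 128 132 129 125 143 220 221 222
  202  99]
 [133 133  91  76 209 211 207 209 213 143 133 133 131 131 163 205 206 206
  220 109]]
```

The flange hasn't moved since clamping, the bystanders are where they were, and the paddle lies flat (114.8 × 56.0 mm seen).

```bash
python3 -c "
from station import manip
print(manip.hand_in())"
```

```text
the job is handed in; nothing more can be done
None
```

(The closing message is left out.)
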